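# Scoop walnuts into the serving pail and swing its handle up

## Robot

A 6-joint arm with a two-finger parallel gripper is mounted at the origin on a cart in front of the work surface, level with it; the furniture and walls round the work are solid. World frame = base frame: x ahead of the robot, y to its left, z up, the work surface at z = 0. Lengths are in m, angles in degrees, forces in N, time in s.
With the tool pointing down it reaches from about 0.25 to 0.775 m from the base axis. Payload 4 kg.
Tool frame: the origin (TCP) lies on the centre line of the jaws, within the pads' length; the fingertips stand 8 mm ahead of it and the grasp point (between the pads) lies 11 mm behind it; z points along the fingers, y is the line along which they close (so a half turn about z gives the same grasp; the last joint's range is limited). The gripper opens to 85 mm and grips with 20 to 120 N. Pads are 22 mm wide; open, the fingers measure 114 mm over their backs; the gripper's body (76 mm by 85 mm) begins 54 mm behind the grasp point. The pads swing forward as they close: fully open they stand 13 mm farther back than shut.
Start: joints at [-77.871, 4.996, 78.535, -0, 96.463, -5.907], TCP at [0.17, -0.523, 0.239] pointing down, gripper open.
Joint ranges: [-177.83, 177.83], [-43.37, 116.18], [15.69, 146.23], [-61.86, 241.86], [9.47, 152.12], [-147.06, 147.06]. Speed limits (degrees/s): [159.86, 159.86, 180, 180, 180, 180].

## Interface

Orientations are given as a 3x3 rotation matrix whose columns are the frame's x, y, z axes.
In Python, from workcell import get_obs, grab_frame, get_calibration, hand_in gives the robot as it stands.
- The arm moves only by the shell command python3 -m inch 'ROWS' [FORCE]. ROWS is JSON, a list of rows, each a list of 3 entries, a list of its own where there are three numbers: the shift along the tool's x, y, z in units of 4 cm (1.0 is 4 cm), then the turn, a rotation vector about the tool's x, y, z in units of 0.12 rad (1.0 is 0.12 rad), then the closure, from -1 (fully open) to 1 (shut). A call has 1 to 20 rows; each row shifts and turns the commanded pose from where the row before left it, along the tool's axes as they then stand; what a row does not reach is not made up. A row lasts 1/10 s, in which the tool goes at most 50 mm and 8.59 degrees, less where a joint would pass 70% of its speed; a pose out of reach is approached as far as the arm can. A call with a number of a shift or a turn outside -1 to 1 is refused whole. A call with a gripper value outside its range is refused whole. The fingers move at their own pace and stop on an object; FORCE is the grip in N (left out, the last holds). Time passes only in rows, so rows that do not move let the fingers close. It gives the time, the measured TCP pose, the force, the opening and the grip force at its end, in the units of the state.
- get_obs(): the state, without advancing time (a new reading comes with each control period).
- grab_frame(name): name is "scene" or "top"; returns (picture, depth): 420x560x3 uint8, red, green, blue; 420x560 float32, m along the optical axis (not along the pixel's ray), 0 where there is no reading.
- get_calibration(name): a dict with "camera_matrix" (3x3 intrinsics, pixels), "eye" and "rotation" of the camera in the world. Camera axes: x right, y down, z forward; pixel columns grow to the right and rows downward; lengths in m; the calibration is good to about 2 mm. A picture is of the moment at which its call begins. get_calibration takes no time and is no camera call.
- hand_in(): hands the job in; it is judged then, once.
The state is a dict: "clock": time; "joints": joint angles; "dq": joint speeds; "joint_efforts": joint torques, N m; "tcp_pos": TCP position; "tcp_rot": TCP orientation; "force": force on the tool from outside, world axes, zero at the start; "ft_torque": the same for the moment, N m; "grip_width": opening from 0.0 (shut) to 1.0 (fully open); "grasp_force": force on a finger pad.
Only numpy, scipy, OpenCV 4.12 (cv2) and the standard library are available. Lean on these libraries where they do the work, as an engineer would, in place of code of your own. Each camera call takes 0.05 s, during which the arm holds its last target. There are 200 camera calls.

## Task

Using the scoop, and without your fingers touching the nuts, move at least three of the walnuts from the pan into the small round pail; every walnut must end up in the pail or still in the pan. Then swing the pail's folded-back carrying handle up and over until it rests fully home in its catch, and leave the scoop standing flat on its bottom on the free counter. Leave the pail standing upright in its place and do not disturb the two jars and the timer.

Things in the scene. Friction and masses are not known exactly. Their poses are not given: they have to be found in the camera images.
- pan: Fixed open rectangular steel pan. Inside 114 mm (x) by 230 mm (y, the long side); 10 mm outward flange at the top; 40 mm high, floor and walls 3 mm thick. Origin: centre of the underside. At the start the walnuts lie in the half towards its +y end (from 5 mm short of the middle to the +y end wall); the -y half is empty.
- walnut_1: Walnut, brown, rounded, about 30 mm across in every direction, 15 g; one of six alike. Origin: its centre (its axes mean nothing).
- walnut_2: Walnut, brown, rounded, about 30 mm across in every direction, 15 g; one of six alike. Origin: its centre (its axes mean nothing).
- walnut_3: Walnut, brown, rounded, about 30 mm across in every direction, 15 g; one of six alike. Origin: its centre (its axes mean nothing).
- walnut_4: Walnut, brown, rounded, about 30 mm across in every direction, 15 g; one of six alike. Origin: its centre (its axes mean nothing).
- walnut_5: Walnut, brown, rounded, about 30 mm across in every direction, 15 g; one of six alike. Origin: its centre (its axes mean nothing).
- walnut_6: Walnut, brown, rounded, about 30 mm across in every direction, 15 g; one of six alike. Origin: its centre (its axes mean nothing).
- scoop: Flat-bottomed aluminium scoop. Origin: underside, bowl centre; x to the open mouth. Bowl from x = -46 (rear wall, 44 mm high) to +46 mm (thin lip), 96 mm wide (91 inside), floor 2.5 mm; side walls 40 mm high behind, 16 in front, ending 8 mm behind the lip. Black level grip behind: x = -155 to -65, 22 mm wide in y, z = 72 to 98 mm. 160 g. It starts standing on its bottom on the counter.
- scoop_grip (a point): Middle of the scoop's black grip, at x = -110, y = 0, z = 85 mm in the scoop's frame; same axes as the scoop.
- pail: Small round steel pail, loose, 0.85 kg, 134 mm across at the rim (inside 128), 116 mm at the bottom, 75 mm high, floor 4 mm thick. Origin: centre of the underside; z up. Its carrying handle is pivoted at its two sides (+y and -y) and folds back towards its +x side.
- pail_inside (a point): Point on the pail's axis 30 mm above its underside; same axes as the pail.
- handle_hinge (a point): On the handle's hinge line (which is the pail's y axis direction), midway between the pivots, 62 mm above the pail's underside.
- handle_bar (a point): Middle of the handle's round black grip bar (14 mm thick, 90 mm long, along the pail's y), 115 mm from the hinge line. The thin arms run down 76 mm to either side.
- pail_handle (a joint): Handle angle, rad. 0 = home in its catch, leaning 0.35 past upright towards the pail's -x; grows as it folds back to +x; 0.35 = upright, 1.8 = lying back. Bar centre at pail x = 115*sin(q - 0.35), z = 62 + 115*cos(q - 0.35) mm. Stiff hinge (about 1 N at the bar), stays where it is left.
- spice_jar: Spice jar with green cap, 46 mm across, 106 mm high; bystander. Origin: centre of the underside.
- preserve_jar: Jar with green lid, 68 mm across, 84 mm high; bystander. Origin: centre of the underside.
- kitchen_timer: White kitchen timer, 53 x 70 x 50 mm; bystander. Origin: centre of the underside.

How it is judged (in metres and radians):
On the way, in this order (a step that is already met when the one before it is completed fails the run):
1. at least three walnuts are in the pail, its handle still folded back ((distance between each of walnut_1, walnut_2, walnut_3 and pail_inside below 0.065 m or ((distance between each of walnut_1, walnut_2 and pail_inside below 0.065 m or distance between each of walnut_1, walnut_3 and pail_inside below 0.065 m or distance between each of walnut_2, walnut_3 and pail_inside below 0.065 m) and distance between any of walnut_4, walnut_5, walnut_6 and pail_inside below 0.065 m) or (distance between any of walnut_1, walnut_2, walnut_3 and pail_inside below 0.065 m and (distance between each of walnut_4, walnut_5 and pail_inside below 0.065 m or distance between each of walnut_4, walnut_6 and pail_inside below 0.065 m or distance between each of walnut_5, walnut_6 and pail_inside below 0.065 m)) or distance between each of walnut_4, walnut_5, walnut_6 and pail_inside below 0.065 m) and value of joint pail_handle above 0.6 rad), for 0.2 s.
2. the handle is swung home into its catch (value of joint pail_handle below 0.08 rad), for 0.2 s.
At the end, for the whole second after the job is handed in: Three or more walnuts in the pail (within 65 mm of pail_inside), all others in it or inside the pan; handle within 0.08 rad of home; scoop at rest on its bottom on the counter (under 6 mm high, tilt under 0.1 rad); pail upright, at rest, within 50 mm of its start ((distance between each of walnut_1, walnut_2, walnut_3 and pail_inside below 0.065 m or ((distance between each of walnut_1, walnut_2 and pail_inside below 0.065 m or distance between each of walnut_1, walnut_3 and pail_inside below 0.065 m or distance between each of walnut_2, walnut_3 and pail_inside below 0.065 m) and distance between any of walnut_4, walnut_5, walnut_6 and pail_inside below 0.065 m) or (distance between any of walnut_1, walnut_2, walnut_3 and pail_inside below 0.065 m and (distance between each of walnut_4, walnut_5 and pail_inside below 0.065 m or distance between each of walnut_4, walnut_6 and pail_inside below 0.065 m or distance between each of walnut_5, walnut_6 and pail_inside below 0.065 m)) or distance between each of walnut_4, walnut_5, walnut_6 and pail_inside below 0.065 m) and (distance between walnut_1 and pail_inside below 0.065 m or (x of walnut_1 in the frame of pan between -0.057 and 0.057 m and y of walnut_1 in the frame of pan between -0.115 and 0.115 m and height (world z) of walnut_1 below 0.06 m)) and (distance between walnut_2 and pail_inside below 0.065 m or (x of walnut_2 in the frame of pan between -0.057 and 0.057 m and y of walnut_2 in the frame of pan between -0.115 and 0.115 m and height (world z) of walnut_2 below 0.06 m)) and (distance between walnut_3 and pail_inside below 0.065 m or (x of walnut_3 in the frame of pan between -0.057 and 0.057 m and y of walnut_3 in the frame of pan between -0.115 and 0.115 m and height (world z) of walnut_3 below 0.06 m)) and (distance between walnut_4 and pail_inside below 0.065 m or (x of walnut_4 in the frame of pan between -0.057 and 0.057 m and y of walnut_4 in the frame of pan between -0.115 and 0.115 m and height (world z) of walnut_4 below 0.06 m)) and (distance between walnut_5 and pail_inside below 0.065 m or (x of walnut_5 in the frame of pan between -0.057 and 0.057 m and y of walnut_5 in the frame of pan between -0.115 and 0.115 m and height (world z) of walnut_5 below 0.06 m)) and (distance between walnut_6 and pail_inside below 0.065 m or (x of walnut_6 in the frame of pan between -0.057 and 0.057 m and y of walnut_6 in the frame of pan between -0.115 and 0.115 m and height (world z) of walnut_6 below 0.06 m)) and value of joint pail_handle below 0.08 rad and height (world z) of each of scoop, pail below 0.006 m and angle between scoop's own z axis and vertical below 0.1 rad and linear speed of each of scoop, pail below 0.02 m/s and angle between pail's own z axis and vertical below 0.08 rad and distance of pail from where it was at the start of the episode below 0.05 m); the robot touches nothing.
It fails at once if the fingers touch a walnut (contact force between the fingers and walnut_1 above 0.5 N or contact force between the fingers and walnut_2 above 0.5 N or contact force between the fingers and walnut_3 above 0.5 N or contact force between the fingers and walnut_4 above 0.5 N or contact force between the fingers and walnut_5 above 0.5 N or contact force between the fingers and walnut_6 above 0.5 N).
It fails at once if the pail is tipped by more than 0.35 rad (angle between pail's own z axis and vertical above 0.35 rad).
It fails at once if a bystander (jar, spice jar or timer) is moved by more than 30 mm (distance of any of spice_jar, preserve_jar, kitchen_timer from where it was at the start of the episode above 0.03 m).
It also fails if it takes over 72 s, if anything falls off the work surface, if the arm or the gripper's body presses on something with over 40 N, if the wrist force passes 120 N, or if a joint passes its speed limit or range.

## Working session

There is one attempt and no reset: what is moved stays moved. The work goes in short steps, Python scripts to look and compute and a shell command to move; the robot and the scene stay as the last step left them, time stands still between calls to the robot, and variables do not carry over. Pictures are saved under pics/ and viewed, at most 10 in all, crops included, and the job is handed in when it is done.

```bash
mkdir -p pics; ls
cat > h.py <<'E'
import numpy as np, cv2
from workcell import *
def snap(n,fn=None):
    p,d=grab_frame(n)
    if fn: cv2.imwrite('pics/'+fn,p[:,:,::-1])
    c=get_calibration(n);K=np.array(c['camera_matrix']);R=np.array(c['rotation']);e=np.array(c['eye'])
    v,u=np.mgrid[0:p.shape[0],0:p.shape[1]]
    ray=np.stack([(u-K[0,2])/K[0,0],(v-K[1,2])/K[1,1],np.ones(u.shape)],-1)*d[...,None]
    X=ray@R.T+e; X[d==0]=np.nan
    return p,d,X
E
python3 - <<'E'
from h import *
p,d,X=snap('top','t1.png');np.save('t1.npy',X)
p,d,X=snap('scene','s1.png');np.save('s1.npy',X)
for n in('top','scene'):print(get_calibration(n))
o=get_obs();print(o)
E
```

```text
pics
{'camera_matrix': array([[432.57913302,   0.        , 276.57078707],
       [  0.        , 432.57913302, 203.71548034],
       [  0.        ,   0.        ,   1.        ]]), 'eye': array([ 0.27759466, -0.03200304,  1.19065288]), 'rotation': array([[-2.22031115e-02, -9.59848857e-01,  2.79637611e-01],
       [-9.99727524e-01,  2.33318878e-02,  7.08145719e-04],
       [-7.20418622e-03, -2.79545693e-01, -9.60105362e-01]])}
{'camera_matrix': array([[420.45713309,   0.        , 284.92400165],
       [  0.        , 420.45713309, 209.67433007],
       [  0.        ,   0.        ,   1.        ]]), 'eye': array([0.29104908, 0.51806972, 0.93571933]), 'rotation': array([[-0.86968138, -0.39482187,  0.29626001],
       [-0.49360337,  0.69176184, -0.52708753],
       [ 0.00316432, -0.60463315, -0.7964978 ]])}
{'clock': 0.1, 'joints': array([-7.78727607e+01,  5.03498816e+00,  7.86178044e+01, -7.64655478e-04,
        9.64632807e+01, -5.90739485e+00]), 'dq': array([-0.0046717 , -0.07899792, -0.18592309, -0.02809541,  0.03636258,
       -0.05807102]), 'joint_efforts': array([ 2.21653034e-03, -3.53015649e+01, -3.14217925e+01, -7.89391515e-05,
        7.94999942e-03,  1.17318797e-05]), 'tcp_pos': array([ 0.17017136, -0.52254451,  0.23823986]), 'tcp_rot': array([[ 9.50870052e-01,  3.09589975e-01, -4.38564414e-04],
       [ 3.09590224e-01, -9.50868015e-01,  1.97786336e-03],
       [ 1.95309795e-04, -2.01646629e-03, -9.99997948e-01]]), 'force': array([ 0.44088954, -0.1847196 , -0.27027979]), 'ft_torque': array([ 0.01686536,  0.02610409, -0.00507719]), 'grasp_force': 0.0, 'grip_width': 0.9983364786433051}
```

View pics/t1.png

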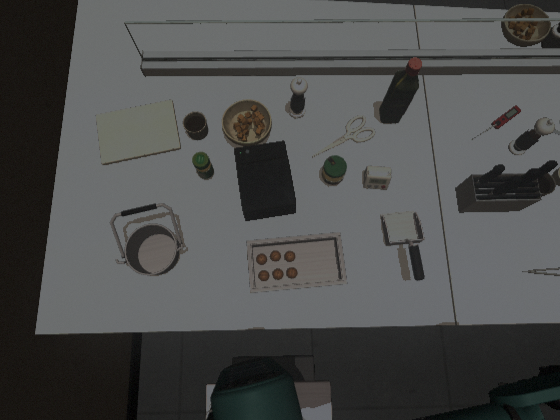

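View pics/s1.png

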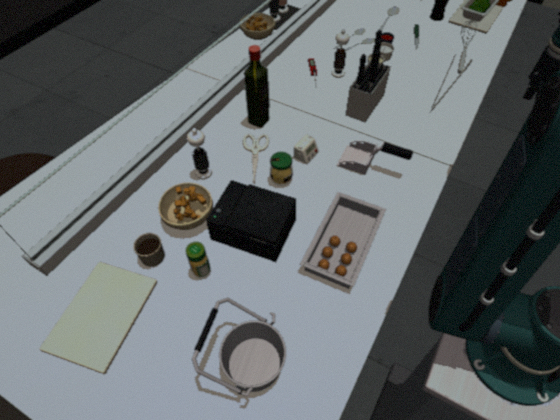

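The top view shows the pail at (152,248) with its handle bar at (139,210), the pan at (296,262) with six nuts at about (277,265), the scoop bowl at (402,228) with its grip at (416,263), the jars at (203,163) and (335,170), the timer at (377,177), and a black box at (265,180).

Run:
```python
from h import *
X=np.load('t1.npy');p=cv2.imread('pics/t1.png').astype(int)
Z=X[...,2]
def reg(u0,u1,v0,v1,z0,z1,dark=None):
    m=np.zeros(Z.shape,bool);m[v0:v1,u0:u1]=1
    m&=(Z>z0)&(Z<z1)
    if dark: m&=p.sum(-1)<dark
    return X[m]
def st(n,q,rect=True):
    r=cv2.minAreaRect((q[:,:2]*1000).astype(np.float32))
    print(n,len(q),'min',q.min(0).round(3),'max',q.max(0).round(3),'med',np.median(q,0).round(3),'rect',np.round(r[0]),np.round(r[1]),round(r[2],1))
st('table',reg(300,360,300,320,-1,1))
st('box',reg(230,300,130,222,.04,.4))
st('pan',reg(240,352,228,296,.03,.06))
st('panfloor',reg(305,335,240,285,-.01,.02))
st('grip',reg(404,432,236,288,.07,.12))
st('scoopall',reg(375,432,205,288,.008,.12))
st('bowlfloor',reg(388,417,214,238,-.01,.02))
q=reg(120,185,218,280,.062,.09);st('pailrim',q)
q=q[q[:,2]>.066]
A=np.c_[2*q[:,:2],np.ones(len(q))];s=np.linalg.lstsq(A,(q[:,:2]**2).sum(1),rcond=None)[0]
print('pail c',s[:2],np.sqrt(s[2]+s[0]**2+s[1]**2))
st('bar',reg(110,165,195,220,.02,.15,120))
st('handle',reg(105,190,195,270,.09,.2)) if len(reg(105,190,195,270,.09,.2)) else 0
for n,a in dict(spice=(190,215,150,180),pres=(320,350,152,187),timer=(362,395,163,192)).items(): st(n,reg(*a,.03,.15))
hsv=cv2.cvtColor(p.astype(np.uint8),cv2.COLOR_BGR2HSV)
m=((hsv[...,1]>110)&(hsv[...,0]<25)).astype(np.uint8);m[:245]=0;m[290:]=0;m[:,:250]=0;m[:,320:]=0
n,l,ss,c=cv2.connectedComponentsWithStats(m)
for i in range(1,n):
    if ss[i,4]>15: q=X[l==i];print('nut',c[i].round(),ss[i,4],np.median(q,0).round(3))
st('wallbar',reg(150,400,50,75,.02,.6))
for u,v in [(135,208),(120,212),(150,206),(121,260),(183,250),(117,262),(184,247),(145,40),(300,22)]:print((u,v),X[v,u].round(3))
```

```text
table 1195 min [ 0.3   -0.248 -0.008] max [ 0.353 -0.086  0.005] med [ 0.327 -0.166 -0.001] rect [ 327. -167.] [160.  50.] 88.7
box 4026 min [ 0.576 -0.082  0.04 ] max [0.838 0.099 0.106] med [0.673 0.004 0.097] rect [714.   8.] [265. 149.] 9.8
pan 1576 min [ 0.373 -0.21   0.03 ] max [0.53  0.052 0.048] med [ 0.45  -0.066  0.039] rect [452. -79.] [141. 256.] 3.9
panfloor 1222 min [ 0.401 -0.189 -0.005] max [ 0.515 -0.104  0.019] med [ 0.459 -0.145  0.002] rect [ 458. -146.] [ 81. 117.] 87.8
grip 378 min [ 0.392 -0.398  0.07 ] max [ 0.493 -0.368  0.103] med [ 0.437 -0.38   0.095] rect [ 443. -382.] [102.  24.] 5.2
scoopall 720 min [ 0.392 -0.427  0.008] max [ 0.59  -0.325  0.103] med [ 0.48  -0.379  0.079] rect [ 489. -379.] [195.  98.] 3.7
bowlfloor 688 min [ 0.517 -0.426 -0.005] max [ 0.587 -0.343  0.017] med [ 0.552 -0.383  0.001] rect [ 552. -384.] [82. 69.] 88.1
pailrim 562 min [0.422 0.215 0.062] max [0.557 0.383 0.09 ] med [0.501 0.321 0.075] rect [494. 298.] [137. 159.] 51.6
pail c [0.4895332  0.29958808] 0.06802534306291763
bar 157 min [0.565 0.277 0.127] max [0.592 0.364 0.1
[... 491 characters left out ...]
0.316  0.047] rect [ 694. -319.] [70. 43.] 84.9
nut [275. 255.] 42 [ 0.471 -0.024  0.03 ]
nut [290. 255.] 43 [ 0.47  -0.064  0.03 ]
nut [262. 258.] 33 [0.464 0.012 0.031]
nut [292. 272.] 37 [nan nan nan]
nut [278. 274.] 36 [ 0.422 -0.031  0.031]
nut [264. 275.] 32 [0.42  0.008 0.031]
wallbar 5420 min [ 0.911 -0.419  0.02 ] max [1.114 0.35  0.202] med [ 1.066 -0.034  0.043] rect [1014.  -33.] [768. 189.] 88.5
(135, 208) [0.583 0.329 0.134]
(120, 212) [ 0.611  0.418 -0.003]
(150, 206) [0.586 0.29  0.137]
(121, 260) [ 0.473  0.403 -0.   ]
(183, 250) [0.496 0.232 0.   ]
(117, 262) [0.452 0.378 0.095]
(184, 247) [0.505 0.23  0.001]
(145, 40) [ 1.189  0.383 -0.005]
(300, 22) [ 1.072 -0.106  0.208]
```

Run:
```python
import cv2
a=cv2.imread('pics/t1.png')
b=cv2.resize(a[190:300,95:240],None,fx=4,fy=4);c=cv2.resize(a[190:300,375:435],None,fx=4,fy=4)
import numpy as np
cv2.imwrite('pics/c1.png',cv2.convertScaleAbs(np.hstack([b[:,:500],c]),alpha=1.6))
```

```text
(no output)
```

View pics/c1.png

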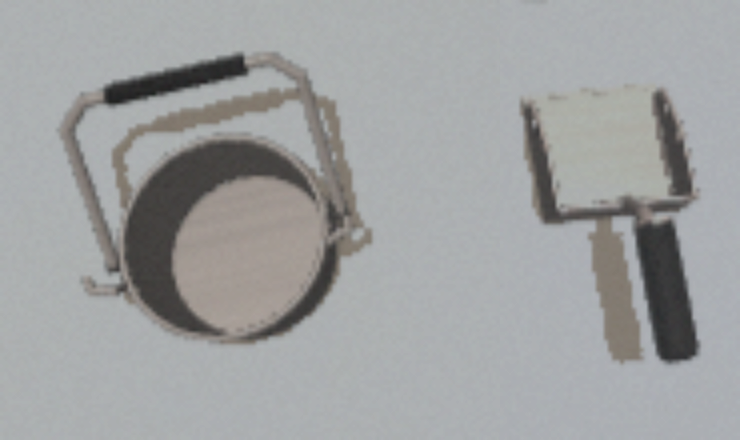

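The crop confirms the layout. The pail's x axis is at about 12.7°, with the handle at q≈1.3 and its bar centre at z≈0.127. The scoop's yaw is about 4.5°, with its grip top at z≈0.098. My plan is to grip with the tool leaned 25° so there's room left to dump, then scoop towards +y in the pan.

```bash
cat >> h.py <<'E'
from scipy.spatial.transform import Rotation as Ro
def toolR(yaw,pitch):
    "tool x = heading yaw, nose up by pitch (deg); pitch=0 is tool straight down"
    y,a=np.radians([yaw,pitch]);h=np.array([np.cos(y),np.sin(y),0]);k=np.array([0,0,1])
    return np.c_[h*np.cos(a)+k*np.sin(a),np.cross(h,k),h*np.sin(a)-k*np.cos(a)]
def plan(R1,p1,R0=None,p0=None):
    "rotate first in place, then translate in the new axes; totals in move units"
    o=get_obs()
    R0=o['tcp_rot'] if R0 is None else R0;p0=o['tcp_pos'] if p0 is None else p0
    rv=Ro.from_matrix(R0.T@R1).as_rotvec()/.12
    print('turn',rv.round(2),'then shift(new axes)',(R1.T@(p1-p0)/.04).round(2),'| shift(old axes)',(R0.T@(p1-p0)/.04).round(2))
E
python3 - <<'E'
from h import *
R=toolR(4.5,25);G=np.array([.443,-.382,.085]);p=G+.011*R[:,2]
pre=p-.10*R[:,2]
plan(R,pre);plan(R,p,R,pre)
E
```

```text
turn [-0.45  3.62  1.93] then shift(new axes) [ 4.79 -2.97  4.24] | shift(old axes) [ 6.66 -1.45  1.82]
turn [0. 0. 0.] then shift(new axes) [-0.  -0.   2.5] | shift(old axes) [-0.  -0.   2.5]
```

```bash
python3 -m inch '[[[0,0,0],[-0.09,0.72,0.39],-1],[[0,0,0],[-0.09,0.72,0.39],-1],[[0,0,0],[-0.09,0.72,0.39],-1],[[0,0,0],[-0.09,0.72,0.39],-1],[[0,0,0],[-0.09,0.72,0.39],-1],[[0.6,-0.37,0.53],[0,0,0],-1],[[0.6,-0.37,0.53],[0,0,0],-1],[[0.6,-0.37,0.53],[0,0,0],-1],[[0.6,-0.37,0.53],[0,0,0],-1],[[0.6,-0.37,0.53],[0,0,0],-1],[[0.6,-0.37,0.53],[0,0,0],-1],[[0.6,-0.37,0.53],[0,0,0],-1],[[0.6,-0.37,0.53],[0,0,0],-1],[[0,0,0],[0,0,0],-1],[[0,0,0],[0,0,0],-1]]' 120
python3 - <<'E'
from h import *
R=toolR(4.5,25);G=np.array([.443,-.382,.085]);p=G+.011*R[:,2]
plan(R,p);print(get_obs()['joints'])
E
```

```text
clock: 1.6
tcp_pos: [0.4062, -0.3855, 0.1652]
tcp_rot: [[0.905, 0.078, 0.419], [0.072, -0.997, 0.032], [0.42, 0.001, -0.908]]
force: [-0.9, -0.2, 1.4]
grip_width: 1.001
grasp_force: 0.0
turn [0.01 0.03 0.  ] then shift(new axes) [-0.01 -0.02  2.48] | shift(old axes) [-0.   -0.02  2.48]
[-62.08956869  -1.28570438  96.85853278  23.44106401  75.2075822
  19.18763711]
```

```bash
python3 -m inch '[[[0,0,0.5],[0,0,0],-1],[[0,0,0.5],[0,0,0],-1],[[0,0,0.5],[0,0,0],-1],[[0,0,0.5],[0,0,0],-1],[[0,-0.02,0.48],[0,0,0],-1],[[0,0,0],[0,0,0],-0.5],[[0,0,0],[0,0,0],0],[[0,0,0],[0,0,0],0.5],[[0,0,0],[0,0,0],1],[[0,0,0],[0,0,0],1],[[0,0,0],[0,0,0],1],[[0,0,0],[0,0,0],1],[[0,0,0],[0,0,0],1],[[0,0,0],[0,0,0],1]]' 120
python3 - <<'E'
from h import *
o=get_obs();print(o['tcp_pos'],o['ft_torque'],o['force'])
p,d,X=snap('top');np.save('t2.npy',X)
p,d,X=snap('scene','s2.png')
cv2.imwrite('pics/c2.png',cv2.resize(cv2.imread('pics/s2.png')[100:220,300:460],None,fx=4,fy=4))
E
```

```text
clock: 3.0
tcp_pos: [0.4479, -0.3837, 0.0778]
tcp_rot: [[0.904, 0.076, 0.421], [0.071, -0.997, 0.027], [0.422, 0.005, -0.907]]
force: [-4.1, -0.5, 6.1]
grip_width: 0.235
grasp_force: 117.4
[ 0.4478621  -0.38366045  0.07775997] [0.09939704 0.24986899 0.02180703] [-4.10442575 -0.54050524  6.11372593]
```

View pics/c2.png

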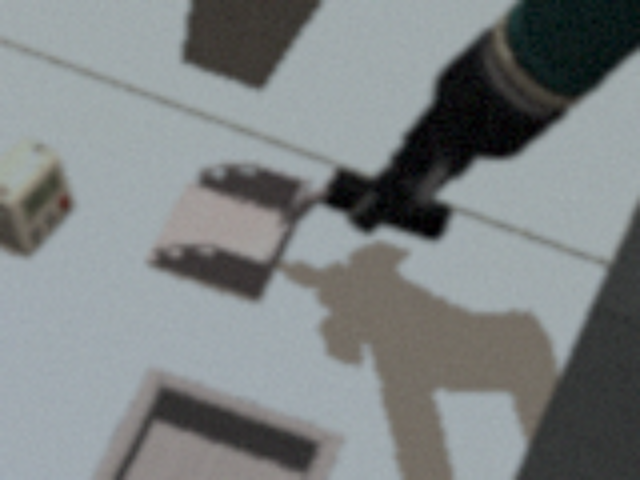

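```bash
cat >> h.py <<'E'
import os
G0=np.array([.443,-.382])
h0=np.array([np.cos(np.radians(4.5)),np.sin(np.radians(4.5))])
if not os.path.exists('off.npy'):
    o=get_obs();S=np.r_[G0+.110*h0,0];np.save('off.npy',np.r_[o['tcp_rot'].T@(S-o['tcp_pos'])]);np.save('R0.npy',toolR(4.5,0).T@o['tcp_rot'])
off=np.load('off.npy');Rst=np.load('R0.npy')   # tool = toolR(yaw,pitch)@Rst
def scoop(S,yaw,pitch,**k):
    R=toolR(yaw,pitch)@Rst;p=np.asarray(S,float)-R@off;plan(R,p,**k);return R,p
def where():
    o=get_obs();R=o['tcp_rot']@Rst.T;print('scoop at',(o['tcp_pos']+o['tcp_rot']@off).round(4),'heading',np.degrees(np.arctan2(R[1,0],R[0,0])).round(1),'nose up',np.degrees(np.arcsin(R[2,0])).round(1),'roll',np.degrees(np.arcsin(R[2,1])).round(1),'F',o['force'].round(1))
PC=np.array([.452,-.079]);PY=np.radians(3.9)
def pan(x,y,z):
    c,s=np.cos(PY),np.sin(PY);return np.array([PC[0]+c*x-s*y,PC[1]+s*x+c*y,z])
E
python3 - <<'E'
from h import *
print(off,where())
R0=get_obs()['tcp_rot'];up=R0.T@[0,0,.15]/.04;print('up',up)
p0=get_obs()['tcp_pos']+[0,0,.15]
scoop(pan(0,-60,.15)*0+pan(0,-.060,.12),93.9,0,p0=p0)
E
```

```text
scoop at [ 0.5527 -0.3734  0.    ] heading 4.5 nose up 0.0 roll -0.0 F [-3.9 -0.6  6. ]
[ 0.0626483  -0.0027162   0.11489292] None
up [ 1.58198885  0.01966458 -3.39991538]
turn [  5.49   0.07 -11.79] then shift(new axes) [2.82 0.66 2.14] | shift(old axes) [ 0.33 -3.46  0.96]
```

```bash
python3 -m inch '[[[0.13,0,-0.28],[0,0,0],1],[[0.26,0,-0.57],[0,0,0],1],[[0.26,0,-0.57],[0,0,0],1],[[0.26,0,-0.57],[0,0,0],1],[[0.26,0,-0.57],[0,0,0],1],[[0.26,0,-0.57],[0,0,0],1],[[0.13,0,-0.28],[0,0,0],1]]' | head -1
python3 -m inch '[[[0,0,0],[0.27,0,-0.59],1],[[0,0,0],[0.27,0,-0.59],1],[[0,0,0],[0.27,0,-0.59],1],[[0,0,0],[0.27,0,-0.59],1],[[0,0,0],[0.27,0,-0.59],1],[[0,0,0],[0.27,0,-0.59],1],[[0,0,0],[0.27,0,-0.59],1],[[0,0,0],[0.27,0,-0.59],1],[[0,0,0],[0.27,0,-0.59],1],[[0,0,0],[0.27,0,-0.59],1],[[0,0,0],[0.27,0,-0.59],1],[[0,0,0],[0.27,0,-0.59],1],[[0,0,0],[0.27,0,-0.59],1],[[0,0,0],[0.27,0,-0.59],1],[[0,0,0],[0.27,0,-0.59],1],[[0,0,0],[0.27,0,-0.59],1],[[0,0,0],[0.27,0,-0.59],1],[[0,0,0],[0.27,0,-0.59],1],[[0,0,0],[0.27,0,-0.59],1],[[0,0,0],[0.27,0,-0.59],1]]'
python3 - <<'E'
from h import *
where();scoop(pan(0,-.060,.08),93.9,0);print(get_obs()['joints'])
E
```

```text
clock: 3.8
clock: 5.8
tcp_pos: [0.4468, -0.3822, 0.225]
tcp_rot: [[-0.062, 0.998, -0.023], [0.908, 0.066, 0.414], [0.415, 0.004, -0.91]]
force: [-0.8, 0.7, -2.5]
grip_width: 0.238
grasp_force: 117.4
scoop at [ 0.4376 -0.2779  0.1464] heading 93.9 nose up -0.4 roll -0.1 F [-0.8  0.7 -2.5]
turn [-0.01  0.06 -0.  ] then shift(new axes) [2.39 0.68 2.97] | shift(old axes) [2.42 0.68 2.95]
[-53.23591487  23.08919491  61.42326948  14.71477717 115.55294724
 -53.04924746]
```

```bash
python3 -m inch '[[[0.3,0.085,0.37],[0,0,0],1],[[0.3,0.085,0.37],[0,0,0],1],[[0.3,0.085,0.37],[0,0,0],1],[[0.3,0.085,0.37],[0,0,0],1],[[0.3,0.085,0.37],[0,0,0],1],[[0.3,0.085,0.37],[0,0,0],1],[[0.3,0.085,0.37],[0,0,0],1],[[0.3,0.085,0.37],[0,0.06,0],1],[[0,0,0],[0,0,0],1],[[0,0,0],[0,0,0],1]]' | head -1
python3 - <<'E'
from h import *
where();scoop(pan(0,-.060,.004),93.9,0)
p,d,X=snap('top','t3.png')
cv2.imwrite('pics/c3.png',cv2.resize(cv2.imread('pics/t3.png')[210:310,230:380],None,fx=5,fy=5))
E
```

```text
clock: 6.8
scoop at [ 0.4566 -0.1396  0.0798] heading 93.8 nose up -0.1 roll -0.1 F [-0.8 -0.6 -1.1]
turn [ 0.    0.01 -0.02] then shift(new axes) [-0.79 -0.02  1.73] | shift(old axes) [-0.78 -0.02  1.73]
```

View pics/c3.png

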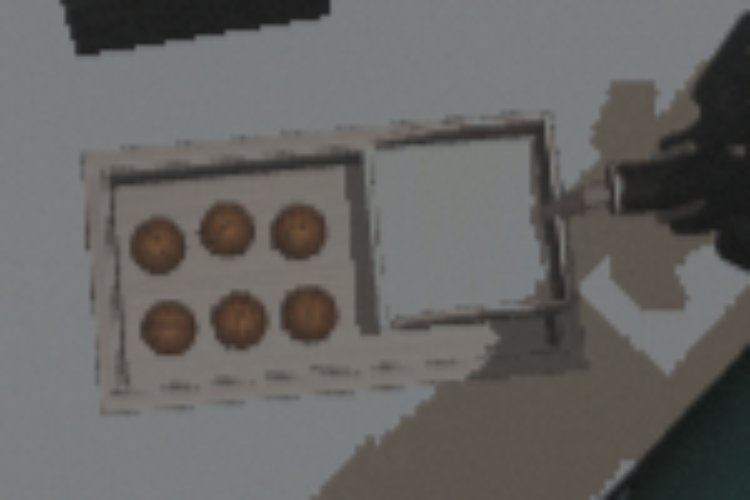

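The scoop hovers over the pan's empty half, clear of all six nuts. I'll check the model by projecting its corners into the crop.

Run:
```python
from h import *
c=get_calibration('top')
def px(P):
    q=(np.array(P)-c['eye'])@c['rotation'];q=q@c['camera_matrix'].T;return ((q[:2]/q[2]-[230,210])*5).round()
for x,y in [(.067,.125),(.067,-.125),(-.067,.125)]:print('flange',x,y,px(pan(x,y,.04)))
for x,y in [(.057,.115),(-.057,.115)]:print('inner top',px(pan(x,y,.04)))
o=get_obs();R=o['tcp_rot']@Rst.T;S=o['tcp_pos']+o['tcp_rot']@off
for v in [(46,48,2.5),(46,-48,2.5),(38,45.5,16),(38,-45.5,16),(-46,48,40),(-46,-48,40),(-65,0,98)]:print(v,px(S+R@(np.array(v)/1000)))
```

```text
flange 0.067 0.125 [ 87. 154.]
flange 0.067 -0.125 [546. 112.]
flange -0.067 0.125 [105. 405.]
inner top [106. 170.]
inner top [122. 384.]
(46, 48, 2.5) [352. 149.]
(46, -48, 2.5) [371. 334.]
(38, 45.5, 16) [366. 158.]
(38, -45.5, 16) [385. 330.]
(-46, 48, 40) [518. 148.]
(-46, -48, 40) [541. 326.]
(-65, 0, 98) [550. 250.]
```

Run:
```python
import cv2
cv2.imwrite('pics/c4.png',cv2.convertScaleAbs(cv2.resize(cv2.imread('pics/t3.png')[225:285,290:360],None,fx=11,fy=10,interpolation=cv2.INTER_CUBIC),alpha=1.8))
```

```text
(no output)
```

View pics/c4.png

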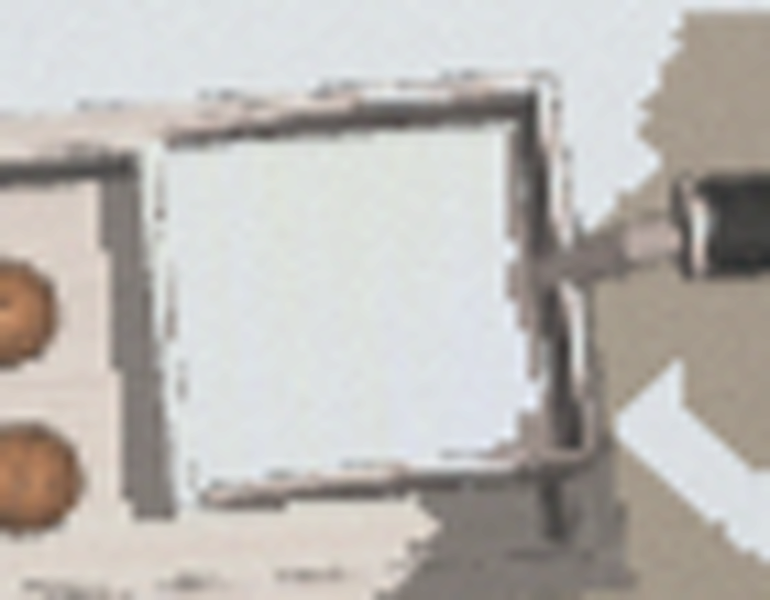

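Run:
```python
from h import *
c=get_calibration('top')
def px(P):
    q=(np.array(P)-c['eye'])@c['rotation'];q=q@c['camera_matrix'].T;return ((q[:2]/q[2]-[230,210])*5).round()
o=get_obs();R=o['tcp_rot']@Rst.T@np.diag([1,-1,-1]);S=o['tcp_pos']+o['tcp_rot']@off
for v in [(46,48,2.5),(46,-48,2.5),(38,45.5,16),(38,-45.5,16),(-46,48,40),(-46,-48,40),(-65,0,98)]:print(v,px(S+R@(np.array(v)/1000)))
```

```text
(46, 48, 2.5) [372. 332.]
(46, -48, 2.5) [352. 147.]
(38, 45.5, 16) [388. 323.]
(38, -45.5, 16) [369. 146.]
(-46, 48, 40) [562. 307.]
(-46, -48, 40) [537. 117.]
(-65, 0, 98) [605. 186.]
```

```bash
cat >> h.py <<'E'
off=off-.004*Rst.T[:,0]
E
python3 - <<'E'
from h import *
where();R,p=scoop(pan(0,-.058,.01),93.9,0);scoop(pan(0,-.058,.003),93.9,0,R0=R,p0=p);scoop(pan(0,.06,.003),93.9,0,R0=R,p0=p)
E
```

```text
scoop at [ 0.4572 -0.1442  0.0801] heading 93.7 nose up -0.1 roll -0.0 F [ 0.4 -0.1 -1.6]
turn [ 0.01  0.02 -0.02] then shift(new axes) [-0.58 -0.02  1.67] | shift(old axes) [-0.57 -0.02  1.67]
turn [0. 0. 0.] then shift(new axes) [-0.07 -0.    0.16] | shift(old axes) [-0.07 -0.    0.16]
turn [0. 0. 0.] then shift(new axes) [ 2.6  -0.01  1.4 ] | shift(old axes) [ 2.6  -0.01  1.4 ]
```

```bash
python3 -m inch '[[[0.02,0,0.09],[0,0,0],1],[[-0.1,0,0.26],[0,0,0],1],[[-0.1,0,0.26],[0,0,0],1],[[-0.1,0,0.26],[0,0,0],1],[[-0.1,0,0.26],[0,0,0],1],[[-0.1,0,0.26],[0,0,0],1],[[-0.1,0,0.28],[0,0,0],1],[[0,0,0],[0,0,0],1],[[-0.03,0,0.06],[0,0,0],1],[[-0.03,0,0.06],[0,0,0],1],[[0,0,0],[0,0,0],1],[[0,0,0],[0,0,0],1]]' | head -3
python3 - <<'E'
from h import *
where();scoop(pan(0,-.058,.002),93.9,0)
E
```

```text
clock: 8.05
tcp_pos: [0.4659, -0.2377, 0.0828]
tcp_rot: [[-0.06, 0.998, -0.021], [0.906, 0.063, 0.42], [0.42, 0.006, -0.907]]
scoop at [ 0.4573 -0.1369  0.0048] heading 93.7 nose up -0.1 roll 0.0 F [ 0.6 -0.4 -1.6]
turn [ 0.01  0.02 -0.02] then shift(new axes) [-0.03 -0.03  0.07] | shift(old axes) [-0.03 -0.03  0.07]
```

```bash
python3 -m inch '[[[-0.03,0,0.06],[0,0,0],1],[[0,0,0],[0,0,0],1],[[0,0,0],[0,0,0],1]]' | sed -n '1,2p;4p'
python3 -m inch '[[[-0.02,0,0.04],[0,0,0],1],[[0,0,0],[0,0,0],1],[[0,0,0],[0,0,0],1]]' | sed -n '1,2p;4p'
python3 - <<'E'
from h import *
where()
E
```

```text
clock: 8.35
tcp_pos: [0.4663, -0.238, 0.0808]
force: [0.7, -1.0, 4.7]
clock: 8.65
tcp_pos: [0.4664, -0.2383, 0.0806]
force: [-0.5, -2.4, 10.5]
scoop at [ 0.4579 -0.1376  0.0026] heading 93.7 nose up -0.1 roll 0.1 F [-0.5 -2.4 10.5]
```

```bash
python3 -m inch '[[[0.13,0,0.06],[0,0,0],1],[[0.18,0,0.084],[0,0,0],1],[[0.18,0,0.084],[0,0,0],1],[[0.18,0,0.084],[0,0,0],1],[[0.18,0,0.084],[0,0,0],1],[[0.18,0,0.084],[0,0,0],1],[[0.18,0,0.084],[0,0,0],1],[[0.18,0,0.084],[0,0,0],1],[[0.18,0,0.084],[0,0,0],1],[[0.18,0,0.084],[0,0,0],1],[[0.13,0,0.06],[0,0,0],1],[[0,0,0],[0,0,0],1]]' | sed -n '1,2p;4p'
python3 - <<'E'
from h import *
where();o=get_obs();S=o['tcp_pos']+o['tcp_rot']@off
d=S[:2]-PC;print('pan y',d@[-np.sin(PY),np.cos(PY)],'x',d@[np.cos(PY),np.sin(PY)])
p,d,X=snap('top','t5.png')
cv2.imwrite('pics/c5.png',cv2.convertScaleAbs(cv2.resize(cv2.imread('pics/t5.png')[220:300,235:365],None,fx=5,fy=5),alpha=1.5))
E
```

```text
clock: 9.85
tcp_pos: [0.4624, -0.1563, 0.0809]
force: [1.1, -5.1, 10.8]
scoop at [ 0.4542 -0.0558  0.0025] heading 93.7 nose up -0.3 roll 0.3 F [ 1.1 -5.1 10.8]
pan y 0.022965304133346978 x 0.0037514017609109815
```

View pics/c5.png

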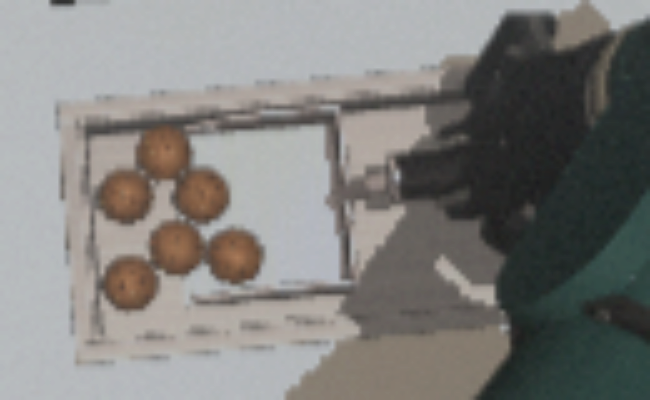

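Three nuts are already over the lip at crop (203,195), (178,247) and (237,257). The rest are against the end wall, so I'll keep pushing.

```bash
python3 -m inch '[[[0.1,-0.03,0.046],[0,0,0],1],[[0.14,-0.03,0.065],[0,0,0],1],[[0.14,-0.02,0.065],[0,0,0],1],[[0.14,0,0.065],[0,0,0],1],[[0.14,0,0.065],[0,0,0],1],[[0,0,0],[0,0,0],1]]' | sed -n '1,2p;4p'
python3 -m inch '[[[0.1,0,0.046],[0,0,0],1],[[0.1,0,0.046],[0,0,0],1],[[0,0,0],[0,0,0],1]]' | sed -n '1,2p;4p'
python3 - <<'E'
from h import *
where();o=get_obs();S=o['tcp_pos']+o['tcp_rot']@off
d=S[:2]-PC;print('pan y',d@[-np.sin(PY),np.cos(PY)],'x',d@[np.cos(PY),np.sin(PY)])
p,d,X=snap('top','t6.png')
cv2.imwrite('pics/c6.png',cv2.convertScaleAbs(cv2.resize(cv2.imread('pics/t6.png')[220:300,235:365],None,fx=5,fy=5),alpha=1.5))
E
```

```text
clock: 10.5
tcp_pos: [0.4589, -0.1325, 0.0821]
force: [0.4, -18.0, 13.1]
clock: 10.8
tcp_pos: [0.46, -0.1301, 0.0843]
force: [1.1, -33.2, 21.6]
scoop at [ 0.4526 -0.0317  0.0033] heading 93.7 nose up -1.8 roll 0.7 F [  1.1 -33.2  21.6]
pan y 0.047182235467912115 x 0.0038438026404276405
```

View pics/c6.png

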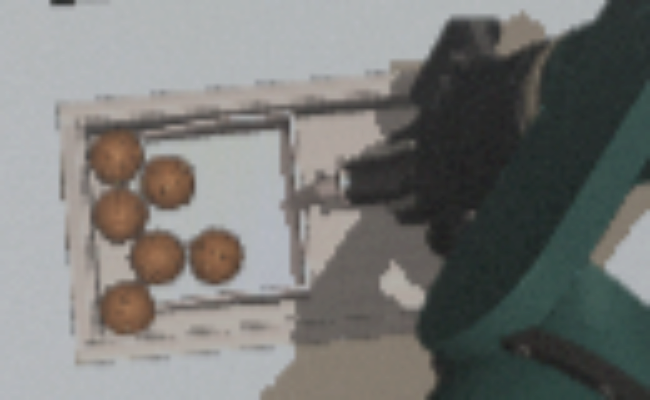

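Three nuts sit inside the lip at (168,182), (158,257) and (217,257), and the corner nuts are jamming (33 N). I'll lift with the nose up now.

Run:
```python
from h import *
def lift(b,e,th,z):
    t=np.radians(th);s=e-.046+.046*np.cos(t);return scoop(pan(.003,s,z+.046*np.sin(t)),93.7,th,**b)
R,p=lift({},.046,6,.006)
R,p=lift(dict(R0=R,p0=p),.044,14,.022)
R,p=lift(dict(R0=R,p0=p),.0,20,.14)
```

```text
turn [0.1  1.14 0.05] then shift(new axes) [-0.33  0.01 -0.01] | shift(old axes) [-0.33  0.    0.04]
turn [-0.    1.16  0.01] then shift(new axes) [-0.12  0.   -0.31] | shift(old axes) [-0.16  0.   -0.29]
turn [-0.    0.87  0.01] then shift(new axes) [ 1.06  0.02 -2.83] | shift(old axes) [ 0.76  0.02 -2.93]
```

```bash
python3 -m inch '[[[-0.11,0,0],[0.03,0.38,0],1],[[-0.11,0,0],[0.03,0.38,0],1],[[-0.11,0,0],[0.03,0.38,0],1],[[0,0,0],[0,0,0],1]]' | sed -n '1,2p;4p'
python3 - <<'E'
from h import *
where();o=get_obs();S=o['tcp_pos']+o['tcp_rot']@off
d=S[:2]-PC;print('pan y',d@[-np.sin(PY),np.cos(PY)],'x',d@[np.cos(PY),np.sin(PY)])
def lift(b,e,th,z):
    t=np.radians(th);s=e-.046+.046*np.cos(t);return scoop(pan(.003,s,z+.046*np.sin(t)),93.7,th,**b)
R,p=lift({},.044,14,.022)
R,p=lift(dict(R0=R,p0=p),.0,20,.14)
E
```

```text
clock: 11.25
tcp_pos: [0.4607, -0.138, 0.0756]
force: [2.8, -18.5, 15.9]
scoop at [ 0.4516 -0.0286  0.0103] heading 93.8 nose up 6.7 roll 0.2 F [  2.8 -18.5  15.9]
pan y 0.05029801311941201 x 0.0030283597865699372
turn [0.01 1.06 0.03] then shift(new axes) [-0.16  0.   -0.4 ] | shift(old axes) [-0.21  0.   -0.38]
turn [-0.    0.87  0.01] then shift(new axes) [ 1.06  0.02 -2.83] | shift(old axes) [ 0.76  0.02 -2.93]
```

```bash
python3 -m inch '[[[-0.06,0,-0.1],[0,0.36,0],1],[[-0.06,0,-0.1],[0,0.36,0],1],[[-0.06,0,-0.12],[0,0.36,0],1],[[0,0,-0.1],[0,0,0],1],[[0,0,0],[0,0,0],1]]' | sed -n '1,2p;4p'
python3 - <<'E'
from h import *
where();o=get_obs();S=o['tcp_pos']+o['tcp_rot']@off
d=S[:2]-PC;print('pan y',d@[-np.sin(PY),np.cos(PY)],'x',d@[np.cos(PY),np.sin(PY)])
R,p=scoop(pan(0,.02,.14),93.7,20)
p,d,X=snap('top','t7.png')
cv2.imwrite('pics/c7.png',cv2.convertScaleAbs(cv2.resize(cv2.imread('pics/t7.png')[220:300,235:365],None,fx=5,fy=5),alpha=1.5))
E
```

```text
clock: 11.75
tcp_pos: [0.4581, -0.1485, 0.0794]
force: [1.8, -6.3, -3.9]
scoop at [ 0.4477 -0.0312  0.0298] heading 93.8 nose up 14.7 roll -0.4 F [ 1.8 -6.3 -3.9]
pan y 0.04794139754664517 x -0.001053941542180894
turn [-0.06  0.78 -0.01] then shift(new axes) [ 1.18  0.02 -2.32] | shift(old axes) [ 0.96  0.   -2.42]
```

View pics/c7.png

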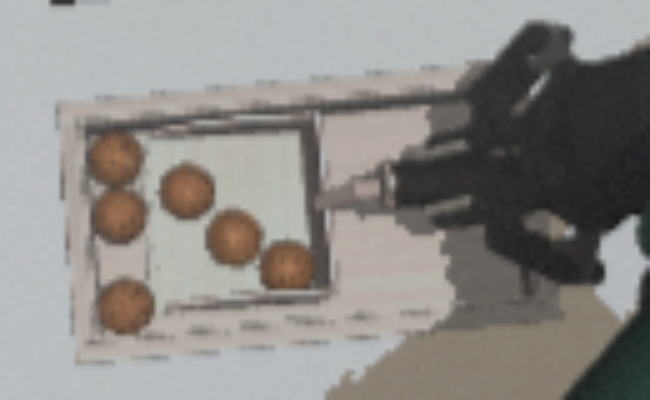

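Three nuts are in the bowl, at (187,190), (235,237) and (288,265), and three remain in the pan. Lifting further with the nose up.

```bash
python3 -m inch '[[[0.05,0,-0.15],[0,0.1,0],1],[[0.12,0,-0.28],[0,0.1,0],1],[[0.12,0,-0.30],[0,0.1,0],1],[[0.12,0,-0.30],[0,0.1,0],1],[[0.13,0,-0.30],[0,0.1,0],1],[[0.13,0,-0.30],[0,0.1,0],1],[[0.13,0,-0.30],[0,0.1,0],1],[[0.13,0,-0.28],[0,0.1,0],1],[[0.06,0,-0.13],[0,0,0],1],[[0,0,0],[0,0,0],1]]' | sed -n '1,2p;4p'
cat > nuts.py <<'E'
from h import *
def nuts(save=None):
    p,d,X=snap('top',save)
    hsv=cv2.cvtColor(p,cv2.COLOR_RGB2HSV)
    m=((hsv[...,1]>110)&(hsv[...,0]<25)&(p[...,0]>60)).astype(np.uint8);m[:200]=0;m[300:]=0;m[:,360:]=0;m[:,100:110]=0
    m=cv2.erode(m,np.ones((2,2),np.uint8))
    n,l,ss,c=cv2.connectedComponentsWithStats(m)
    for i in range(1,n):
        if ss[i,4]>8: print('nut',c[i].round(),ss[i,4],np.nanmedian(X[l==i],0).round(3))
E
python3 - <<'E'
from nuts import *
where();print(get_obs()['joints']);nuts('t8.png')
E
```

```text
clock: 12.8
tcp_pos: [0.4598, -0.1797, 0.1771]
force: [0.6, -0.0, -2.0]
scoop at [ 0.4487 -0.058   0.14  ] heading 94.0 nose up 20.6 roll -0.4 F [ 0.6 -0.  -2. ]
[-45.61479744  18.85070369  80.27251866  30.71112408 115.25565565
 -44.80363341]
nut [304. 247.] 50 [ 0.47  -0.095  0.15 ]
nut [284. 250.] 42 [ 0.461 -0.044  0.165]
nut [259. 252.] 20 [0.48  0.021 0.031]
nut [259. 265.] 16 [0.445 0.02  0.029]
nut [306. 266.] 48 [ 0.423 -0.096  0.151]
nut [270. 276.] 12 [ 0.415 -0.009  0.031]
```

```bash
cat >> h.py <<'E'
LC=np.array([.4895,.2996]);LY=np.radians(12.7)
def pail(x,y,z):
    c,s=np.cos(LY),np.sin(LY);return np.array([LC[0]+c*x-s*y,LC[1]+s*x+c*y,z])
def lipto(x,y,z,pitch,**k):
    "scoop lip centre at pail coords"
    t=np.radians(pitch);return scoop(pail(x-.046*np.cos(t),y,z-.046*np.sin(t)),12.7,pitch,**k)
E
python3 - <<'E'
from h import *
p0=get_obs()['tcp_pos'];R0=get_obs()['tcp_rot']
print(R0.T@[0,0,1])
R,p=lipto(-.01,0,.20,20)
E
```

```text
[ 0.71451236 -0.0042127  -0.69961013]
turn [-8.46 -0.08  8.29] then shift(new axes) [  0.1  -11.46  -1.6 ] | shift(old axes) [ 8.64 -2.76  7.18]
```

```bash
python3 -m inch '[[[0,0,0],[-0.2,0,0.2],1],[[0.1,0,-0.1],[-0.43,0,0.42],1],[[0.2,0,-0.2],[-0.43,0,0.42],1],[[0.2,0,-0.2],[-0.43,0,0.42],1],[[0.2,0,-0.2],[-0.43,0,0.42],1],[[0.1,0,-0.1],[-0.43,0,0.42],1],[[0,0,0],[-0.43,0,0.42],1],[[0,0,0],[-0.43,0,0.42],1],[[0,0,0],[-0.43,0,0.42],1],[[0,0,0],[-0.43,0,0.42],1],[[0,0,0],[-0.43,0,0.42],1],[[0,0,0],[-0.43,0,0.42],1],[[0,0,0],[-0.43,0,0.42],1],[[0,0,0],[-0.43,0,0.42],1],[[0,0,0],[-0.43,0,0.42],1],[[0,0,0],[-0.43,0,0.42],1],[[0,0,0],[-0.43,0,0.42],1],[[0,0,0],[-0.43,0,0.42],1],[[0,0,0],[-0.43,0,0.42],1],[[0,0,0],[-0.43,0,0.42],1]]' | sed -n '1,2p;4p'
python3 - <<'E'
from nuts import *
where();print(get_obs()['joints']);lipto(-.01,0,.20,20)
E
```

```text
clock: 14.85
tcp_pos: [0.4587, -0.1787, 0.2202]
force: [0.3, 0.2, -2.6]
scoop at [ 0.5768 -0.148   0.1826] heading 13.3 nose up 20.4 roll -0.4 F [ 0.3  0.2 -2.6]
[-53.75859531 -21.65613989 114.6863749   43.63701285  71.8114333
  14.56209363]
turn [-0.13 -0.05  0.04] then shift(new axes) [ -0.66 -11.44  -0.81] | shift(old axes) [ -0.6  -11.45  -0.64]
```

```bash
python3 -m inch '[[[0,-0.3,0],[0,0,0],1],[[-0.03,-0.5,-0.03],[0,0,0],1],[[-0.03,-0.62,-0.04],[0,0,0],1],[[-0.03,-0.62,-0.04],[0,0,0],1],[[-0.03,-0.62,-0.04],[0,0,0],1],[[-0.03,-0.62,-0.04],[0,0,0],1],[[-0.03,-0.62,-0.04],[0,0,0],1],[[-0.03,-0.62,-0.04],[0,0,0],1],[[-0.03,-0.62,-0.04],[0,0,0],1],[[-0.03,-0.62,-0.04],[0,0,0],1],[[-0.03,-0.62,-0.04],[0,0,0],1],[[-0.03,-0.62,-0.04],[0,0,0],1],[[-0.03,-0.62,-0.04],[0,0,0],1],[[-0.03,-0.62,-0.04],[0,0,0],1],[[-0.03,-0.62,-0.04],[0,0,0],1],[[-0.03,-0.62,-0.04],[0,0,0],1],[[-0.03,-0.62,-0.04],[0,0,0],1],[[-0.03,-0.62,-0.04],[0,0,0],1],[[-0.03,-0.5,0],[0,0,0],1],[[0,-0.3,0],[0,0,0],1]]' | sed -n '1,2p;4p'
python3 - <<'E'
from nuts import *
where();print(get_obs()['joints']);R,p=lipto(-.01,0,.15,0);R,p=lipto(-.012,0,.10,-25,R0=R,p0=p);R,p=lipto(-.012,0,.065,-52,R0=R,p0=p);nuts('t9.png')
E
```

```text
clock: 16.85
tcp_pos: [0.365, 0.2551, 0.2227]
force: [0.2, -0.4, -2.2]
scoop at [0.4813 0.2878 0.1812] heading 14.1 nose up 18.5 roll -0.9 F [ 0.2 -0.4 -2.2]
[ 39.25736346 -35.3760068  121.44188267 -20.33606417  54.87202618
 121.1735047 ]
turn [-0.25 -2.69  0.12] then shift(new axes) [-0.54 -0.35 -0.39] | shift(old axes) [-0.38 -0.37 -0.53]
turn [ 0.   -3.64 -0.02] then shift(new axes) [ 1.12  0.   -0.12] | shift(old axes) [ 1.06 -0.    0.36]
turn [ 0.   -3.93 -0.02] then shift(new axes) [ 1.63  0.   -0.73] | shift(old axes) [ 1.78 -0.    0.09]
nut [152. 245.] 49 [0.474 0.26  0.2  ]
nut [257. 253.] 9 [0.477 0.025 0.033]
nut [155. 257.] 66 [0.446 0.254 0.192]
nut [142. 260.] 59 [0.439 0.283 0.194]
nut [259. 265.] 14 [0.447 0.02  0.031]
nut [274. 273.] 14 [ 0.423 -0.02   0.031]
```

Run:
```python
from nuts import *
R=p=None
for a in [(-.015,0,.11,6),(-.015,0,.083,-8),(-.012,0,.07,-30),(-.012,0,.062,-52)]: R,p=lipto(*a,R0=R,p0=p)
```

```text
turn [-0.27 -1.82  0.11] then shift(new axes) [-1.48 -0.33  0.59] | shift(old axes) [-1.57 -0.33  0.27]
turn [ 0.   -2.04 -0.01] then shift(new axes) [ 0.53  0.   -0.06] | shift(old axes) [ 0.53 -0.    0.07]
turn [ 0.   -3.2  -0.02] then shift(new axes) [ 1.16  0.01 -0.87] | shift(old axes) [ 1.4   0.   -0.37]
turn [ 0.   -3.2  -0.02] then shift(new axes) [ 1.15  0.01 -1.01] | shift(old axes) [ 1.44  0.   -0.5 ]
```

```bash
python3 -m inch '[[[-0.25,-0.055,0.07],[-0.045,-0.3,0.02],1],[[-0.25,-0.055,0.07],[-0.045,-0.3,0.02],1],[[-0.25,-0.055,0.07],[-0.045,-0.3,0.02],1],[[-0.25,-0.055,0.07],[-0.045,-0.3,0.02],1],[[-0.25,-0.055,0.07],[-0.045,-0.3,0.02],1],[[-0.25,-0.055,0.07],[-0.045,-0.3,0.02],1],[[0,0,0],[0,0,0],1]]' | sed -n '1,2p;4p'
python3 - <<'E'
from nuts import *
where();print(get_obs()['joints'])
R=p=None
for a in [(-.015,0,.083,-8),(-.012,0,.07,-30),(-.012,0,.062,-52)]: R,p=lipto(*a,R0=R,p0=p)
E
```

```text
clock: 17.6
tcp_pos: [0.3286, 0.2587, 0.1735]
force: [-0.0, 1.0, -2.3]
scoop at [0.4349 0.284  0.1073] heading 12.4 nose up 6.3 roll 0.1 F [-0.   1.  -2.3]
[ 41.76441262 -30.12383834 119.66165876 -16.89083263  63.77970222
 123.28953579]
turn [ 0.03 -2.08 -0.04] then shift(new axes) [ 0.43 -0.06 -0.05] | shift(old axes) [ 0.43 -0.07  0.06]
turn [ 0.   -3.2  -0.02] then shift(new axes) [ 1.16  0.01 -0.87] | shift(old axes) [ 1.4   0.   -0.37]
turn [ 0.   -3.2  -0.02] then shift(new axes) [ 1.15  0.01 -1.01] | shift(old axes) [ 1.44  0.   -0.5 ]
```

```bash
python3 -m inch '[[[0.09,-0.013,0],[0,-0.416,0],1],[[0.09,-0.013,0],[0,-0.416,0],1],[[0.09,-0.013,0],[0,-0.416,0],1],[[0.09,-0.013,0],[0,-0.416,0],1],[[0.09,-0.013,0],[0,-0.416,0],1],[[0.16,0,-0.078],[0,-0.4,0],1],[[0.16,0,-0.078],[0,-0.4,0],1],[[0.16,0,-0.078],[0,-0.4,0],1],[[0.16,0,-0.078],[0,-0.4,0],1],[[0.16,0,-0.078],[0,-0.4,0],1],[[0.16,0,-0.078],[0,-0.4,0],1],[[0.16,0,-0.078],[0,-0.4,0],1],[[0.16,0,-0.078],[0,-0.4,0],1],[[0.16,0,-0.095],[0,-0.4,0],1],[[0.16,0,-0.095],[0,-0.4,0],1],[[0.16,0,-0.095],[0,-0.4,0],1],[[0.16,0,-0.095],[0,-0.4,0],1],[[0.16,0,-0.095],[0,-0.4,0],1],[[0,0,0],[0,0,0],1],[[0,0,0],[0,0,0],1]]' | sed -n '1,2p;4p'
python3 - <<'E'
from nuts import *
where();print(get_obs()['joints']);lipto(-.012,0,.062,-52);lipto(-.015,0,.20,-20)
nuts('t10.png')
p,d,X=snap('scene','s10.png')
E
```

```text
clock: 19.6
tcp_pos: [0.4251, 0.2825, 0.2264]
force: [-0.2, -0.2, -1.7]
scoop at [0.4443 0.2886 0.1003] heading 12.1 nose up -43.5 roll 0.0 F [-0.2 -0.2 -1.7]
[ 24.94180064  12.52864431  73.30488984   3.96318213 112.28621694
 103.66767039]
turn [-0.02 -1.24 -0.08] then shift(new axes) [ 0.57 -0.01 -0.28] | shift(old axes) [ 0.6  -0.02 -0.19]
turn [-0.    3.41 -0.06] then shift(new axes) [-1.29  0.   -2.55] | shift(old axes) [-2.2   0.01 -1.82]
nut [258. 253.] 16 [0.478 0.022 0.031]
nut [259. 265.] 15 [0.446 0.02  0.03 ]
nut [274. 274.] 15 [ 0.421 -0.02   0.03 ]
```

```bash
cat >> nuts.py <<'E'
def nutsS(save=None):
    p,d,X=snap('scene',save)
    hsv=cv2.cvtColor(p,cv2.COLOR_RGB2HSV)
    m=((hsv[...,1]>110)&(hsv[...,0]<25)&(p[...,0]>50)).astype(np.uint8)
    m=cv2.erode(m,np.ones((2,2),np.uint8))
    n,l,ss,c=cv2.connectedComponentsWithStats(m)
    for i in range(1,n):
        if ss[i,4]>8:
            q=np.nanmedian(X[l==i],0)
            if q[0]<.65: 
                a=q[:2]-LC; print('scene nut',c[i].round(),ss[i,4],q.round(3),'from pail axis',np.hypot(*a).round(3))
E
python3 - <<'E'
from nuts import *
nutsS('s11.png')
E
```

```text
scene nut [503.   2.] 41 [ 0.365 -1.55   0.021] from pail axis 1.854
scene nut [244. 347.] 91 [0.52  0.287 0.03 ] from pail axis 0.033
scene nut [240. 366.] 228 [0.504 0.326 0.038] from pail axis 0.03
```

Three nuts are in the pail (two merged into one 228 px blob) and three are in the pan. I'll lift the scoop out and take it back.

```bash
python3 -m inch '[[[-0.26,0,-0.23],[0,0.3,0],1],[[-0.26,0,-0.23],[0,0.4,0],1],[[-0.25,0,-0.24],[0,0.43,0],1],[[-0.23,0,-0.26],[0,0.43,0],1],[[-0.21,0,-0.28],[0,0.43,0],1],[[-0.19,0,-0.30],[0,0.43,0],1],[[-0.18,0,-0.31],[0,0.43,0],1],[[-0.16,0,-0.32],[0,0.43,0],1],[[0,0,0],[0,0.43,0],1],[[0,0,0],[0,0.43,0],1],[[0,0,0],[0,0.43,0],1],[[0,0,0],[0,0.43,0],1],[[0,0,0],[0,0.4,0],1],[[0,0,0],[0,0.4,0],1],[[0,0,0],[0,0,0],1]]' | sed -n '1,2p;4p'
python3 - <<'E'
from nuts import *
where();print(get_obs()['joints']);nuts('t11.png');nutsS('s12.png')
R,p=scoop([.50,-.37,.18],8,0)
R,p=scoop([.53,-.37,.01],8,0,R0=R,p0=p)
E
```

```text
clock: 21.25
tcp_pos: [0.3682, 0.2708, 0.3244]
force: [-0.4, -0.1, -1.4]
scoop at [0.4616 0.2935 0.2403] heading 12.5 nose up -3.7 roll 0.0 F [-0.4 -0.1 -1.4]
[ 34.97336674 -20.39394427  93.81872861  -8.31895685  86.9221706
 111.56846825]
nut [258. 252.] 14 [0.478 0.022 0.031]
nut [260. 265.] 13 [0.445 0.017 0.032]
nut [273. 274.] 17 [ 0.422 -0.02   0.03 ]
scene nut [503.   2.] 42 [ 0.365 -1.55   0.022] from pail axis 1.853
scene nut [343. 262.] 50 [ 0.422 -0.01   0.03 ] from pail axis 0.317
scene nut [317. 263.] 35 [0.479 0.023 0.03 ] from pail axis 0.277
scene nut [329. 268.] 33 [0.446 0.02  0.031] from pail axis 0.283
scene nut [243. 351.] 16 [0.519 0.294 0.024] from pail axis 0.03
scene nut [240. 366.] 212 [0.504 0.327 0.039] from pail axis 0.031
turn [-0.25  0.53  0.6 ] then shift(new axes) [-2.09 16.37  0.96] | shift(old axes) [-3.2  16.21  0.64]
turn [0. 0. 0.] then shift(new axes) [-1.12  0.08  4.17] | shift(old axes) [-1.12  0.08  4.17]
```

```bash
python3 -m inch '[[[0,0.3,0],[-0.12,0.27,0.3],1],[[-0.1,0.6,0.05],[-0.12,0.26,0.3],1],[[-0.11,0.84,0.05],[0,0,0],1],[[-0.11,0.84,0.05],[0,0,0],1],[[-0.11,0.84,0.05],[0,0,0],1],[[-0.11,0.84,0.05],[0,0,0],1],[[-0.11,0.84,0.05],[0,0,0],1],[[-0.11,0.84,0.05],[0,0,0],1],[[-0.11,0.84,0.05],[0,0,0],1],[[-0.11,0.84,0.05],[0,0,0],1],[[-0.11,0.84,0.05],[0,0,0],1],[[-0.11,0.84,0.05],[0,0,0],1],[[-0.11,0.84,0.05],[0,0,0],1],[[-0.11,0.84,0.05],[0,0,0],1],[[-0.11,0.84,0.05],[0,0,0],1],[[-0.11,0.84,0.05],[0,0,0],1],[[-0.11,0.84,0.05],[0,0,0],1],[[-0.11,0.84,0.05],[0,0,0],1],[[-0.1,0.8,0.05],[0,0,0],1],[[0,0.4,0],[0,0,0],1]]' | sed -n '1,2p;4p'
python3 - <<'E'
from nuts import *
where()
R,p=scoop([.53,-.37,.01],8,0)
R,p=scoop([.53,-.37,-.002],8,0,R0=R,p0=p)
E
```

```text
clock: 23.35
tcp_pos: [0.3996, -0.3556, 0.2597]
force: [-0.1, 1.1, -1.4]
scoop at [ 0.4994 -0.34    0.1816] heading 7.7 nose up -0.2 roll -0.1 F [-0.1  1.1 -1.4]
turn [ 0.01  0.03 -0.05] then shift(new axes) [-1.23  0.84  4.17] | shift(old axes) [-1.21  0.84  4.18]
turn [0. 0. 0.] then shift(new axes) [-0.13 -0.    0.27] | shift(old axes) [-0.13 -0.    0.27]
```

```bash
python3 -m inch '[[[-0.1,0.05,0.3],[0,0.03,0],1],[[-0.14,0.1,0.48],[0,0,0],1],[[-0.14,0.1,0.48],[0,0,0],1],[[-0.14,0.1,0.48],[0,0,0],1],[[-0.14,0.1,0.48],[0,0,0],1],[[-0.14,0.1,0.48],[0,0,0],1],[[-0.14,0.1,0.48],[0,0,0],1],[[-0.14,0.1,0.48],[0,0,0],1],[[-0.12,0.05,0.35],[0,0,0],1],[[-0.05,0,0.16],[0,0,0],1],[[0,0,0],[0,0,0],1],[[-0.03,0,0.06],[0,0,0],1],[[-0.03,0,0.06],[0,0,0],1],[[-0.03,0,0.06],[0,0,0],1],[[0,0,0],[0,0,0],1],[[0,0,0],[0,0,0],1]]' | sed -n '1,2p;4p'
python3 - <<'E'
from nuts import *
where()
E
```

```text
clock: 24.95
tcp_pos: [0.4323, -0.3827, 0.0852]
force: [-3.7, 0.0, 7.7]
scoop at [ 0.533  -0.3669  0.0082] heading 7.9 nose up 0.5 roll 0.2 F [-3.7  0.   7.7]
```

```bash
python3 -m inch '[[[0,0,0],[0,0,0],0.6],[[0,0,0],[0,0,0],0.4],[[0,0,0],[0,0,0],0.2],[[0,0,0],[0,0,0],0],[[0,0,0],[0,0,0],-0.5],[[0,0,0],[0,0,0],-1],[[0,0,0],[0,0,0],-1],[[0,0,0],[0,0,0],-1],[[0,0,0],[0,0,0],-1],[[0,0,0],[0,0,0],-1],[[0,0,-0.2],[0,0,0],-1],[[0,0,-0.5],[0,0,0],-1],[[0,0,-0.5],[0,0,0],-1],[[0,0,-0.5],[0,0,0],-1],[[0,0,-0.6],[0,0,0],-1],[[0,0,-0.6],[0,0,0],-1],[[0,0,-0.6],[0,0,0],-1],[[0,0,0],[0,0,0],-1]]'
python3 - <<'E'
from h import *
p,d,X=snap('top','t12.png');Z=X[...,2]
def reg(u0,u1,v0,v1,z0,z1,k=None):
    m=np.zeros(Z.shape,bool);m[v0:v1,u0:u1]=1;m&=(Z>z0)&(Z<z1)
    if k:m&=p.sum(-1)<k
    return X[m]
q=reg(380,440,205,300,.06,.12);print('grip',len(q),np.median(q,0),cv2.minAreaRect((q[:,:2]*1000).astype(np.float32)),np.polyfit(q[q[:,2]>.085][:,0],q[q[:,2]>.085][:,2],1))
# bar & pail re-measure
m=reg(105,170,190,225,.1,.16,120);r=cv2.minAreaRect((m[:,:2]*1000).astype(np.float32));print('bar',np.median(m,0),r)
q=reg(120,185,218,280,.066,.09)
A=np.c_[2*q[:,:2],np.ones(len(q))];s=np.linalg.lstsq(A,(q[:,:2]**2).sum(1),rcond=None)[0]
print('pail c',s[:2],np.sqrt(s[2]+s[0]**2+s[1]**2))
E
```

```text
clock: 26.75
tcp_pos: [0.3719, -0.391, 0.2127]
tcp_rot: [[0.895, 0.135, 0.425], [0.127, -0.991, 0.046], [0.427, 0.012, -0.904]]
force: [0.3, -0.5, -0.3]
grip_width: 0.999
grasp_force: 0.0
grip 353 [ 0.4218303  -0.37815313  0.09510255] ((425.9425354003906, -381.1731872558594), (103.1722183227539, 23.01056480407715), 7.337848663330078) [-0.01118734  0.09981077]
bar [0.57804703 0.32009153 0.13369473] ((578.7593383789062, 320.77667236328125), (11.463342666625977, 88.95391082763672), 13.20275592803955)
pail c [0.48946657 0.29943042] 0.06794876282702973
```

The scoop stands level with its grip top at z≈0.097, and the pail and handle haven't moved. Next I'll push the bar from behind with closed fingers, following its arc.

Run:
```python
from h import *
R=toolR(12.7,0)
o=get_obs();print('up',o['tcp_rot'].T@[0,0,.09]/.04)
p=o['tcp_pos']+[0,0,.09];a=pail(.128,0,.26)
plan(R,a,p0=p);plan(R,pail(.128,0,.112),R,a)
```

```text
up [ 0.95913224  0.01994762 -2.03523154]
turn [ 0.23 -3.66 -0.69] then shift(new axes) [  9.86 -16.17   1.01] | shift(old axes) [  7.26 -16.97   4.37]
turn [0. 0. 0.] then shift(new axes) [0.  0.  3.7] | shift(old axes) [0.  0.  3.7]
```

```bash
python3 -m inch '[[[0.24,0,-0.51],[0,0,0],0],[[0.24,0,-0.51],[0,0,0],0],[[0.24,0,-0.51],[0,0,0],1],[[0.24,0,-0.51],[0,0,0],1],[[0,0,0],[0.04,-0.61,-0.115],1],[[0,0,0],[0.04,-0.61,-0.115],1],[[0,0,0],[0.04,-0.61,-0.115],1],[[0,0,0],[0.04,-0.61,-0.115],1],[[0,0,0],[0.04,-0.61,-0.115],1],[[0,0,0],[0.04,-0.61,-0.115],1],[[0.2,-0.33,0.02],[0,0,0],1],[[0.4,-0.67,0.04],[0,0,0],1],[[0.4,-0.67,0.04],[0,0,0],1],[[0.4,-0.67,0.04],[0,0,0],1],[[0.4,-0.67,0.04],[0,0,0],1],[[0.4,-0.67,0.04],[0,0,0],1],[[0.4,-0.67,0.04],[0,0,0],1],[[0.4,-0.67,0.04],[0,0,0],1],[[0.4,-0.67,0.04],[0,0,0],1],[[0.4,-0.67,0.04],[0,0,0],1]]' 40 | sed -n '1,2p'
python3 - <<'E'
from h import *
R=toolR(12.7,0);plan(R,pail(.128,0,.26));print(get_obs()['joints'])
E
```

```text
clock: 28.8
tcp_pos: [0.4633, -0.1043, 0.2831]
turn [-0.07  0.    0.01] then shift(new axes) [ 6.06 -9.71  0.58] | shift(old axes) [ 6.07 -9.69  0.65]
[-19.77985217  -4.73169053  83.36037993   0.37248473 101.64046763
  57.50606584]
```

```bash
python3 -m inch '[[[0.4,-0.65,0.04],[0,0,0],1],[[0.41,-0.65,0.04],[0,0,0],1],[[0.41,-0.65,0.04],[0,0,0],1],[[0.41,-0.65,0.04],[0,0,0],1],[[0.41,-0.65,0.04],[0,0,0],1],[[0.41,-0.65,0.04],[0,0,0],1],[[0.41,-0.65,0.04],[0,0,0],1],[[0.41,-0.65,0.04],[0,0,0],1],[[0.41,-0.65,0.04],[0,0,0],1],[[0.41,-0.65,0.04],[0,0,0],1],[[0.41,-0.65,0.04],[0,0,0],1],[[0.41,-0.65,0.04],[0,0,0],1],[[0.41,-0.65,0.04],[0,0,0],1],[[0.41,-0.65,0.04],[0,0,0],1],[[0.3,-0.58,0.04],[0,0,0],1],[[0,0,0],[0,0,0],1]]' | sed -n '1,2p;4,5p'
python3 - <<'E'
from h import *
R=toolR(12.7,0);a=pail(.128,0,.26);plan(R,a);plan(R,pail(.128,0,.112));print(get_obs()['joints'])
E
```

```text
clock: 30.4
tcp_pos: [0.612, 0.328, 0.2594]
force: [0.4, -0.6, -0.3]
grip_width: 0.0
turn [-0.07  0.04  0.04] then shift(new axes) [ 0.06  0.02 -0.01] | shift(old axes) [ 0.06  0.02 -0.02]
turn [-0.07  0.04  0.04] then shift(new axes) [0.06 0.02 3.69] | shift(old axes) [0.07 0.05 3.68]
[ 23.28899379  24.06134676  53.01708058   0.50002562 103.08558971
 100.39305284]
```

```bash
python3 -m inch '[[[0.03,0,0.46],[0,0,0],1],[[0.03,0,0.46],[0,0,0],1],[[0,0,0.46],[0,0,0],1],[[0,0,0.46],[0,0,0],1],[[0,0,0.46],[0,0,0],1],[[0,0,0.46],[0,0,0],1],[[0,0,0.46],[0,0,0],1],[[0,0,0.46],[0,0,0],1],[[0,0,0],[0,0,0],1],[[-0.12,0,0],[0,0,0],1],[[-0.12,0,0],[0,0,0],1],[[-0.12,0,0],[0,0,0],1],[[-0.13,0,-0.14],[0,0,0],1],[[-0.13,0,-0.14],[0,0,0],1],[[-0.13,0,-0.14],[0,0,0],1],[[-0.13,0,-0.14],[0,0,0],1],[[0,0,0],[0,0,0],1]]' | sed -n '1,2p;4,5p'
cat > bar.py <<'E'
from h import *
def bar():
    o=get_obs();d=o['tcp_pos'][:2]-LC;print('tcp pail x',(d@[np.cos(LY),np.sin(LY)]).round(4),'y',(d@[-np.sin(LY),np.cos(LY)]).round(4),'z',o['tcp_pos'][2].round(4),'F',o['force'].round(1))
    for n in('top','scene'):
        p,d,X=snap(n);m=(p.sum(-1)<130)&(X[...,2]>.09)&(X[...,2]<.2)
        a=X[...,:2]-LC;x=a@[np.cos(LY),np.sin(LY)];y=a@[-np.sin(LY),np.cos(LY)]
        m&=(np.abs(y)<.05)&(np.abs(y)>.027)&(np.abs(x)<.12)
        s=np.sum((y>0)&m),np.sum((y<0)&m);xx,zz=np.median(x[m]),np.median(X[...,2][m])
        print(n,'bar px',s,'x',xx.round(3),'z',zz.round(3),'q~',(np.arctan2(xx,zz-.066)+.35).round(3))
        m=(X[...,2]>.066)&(X[...,2]<.085)&(np.hypot(a[...,0],a[...,1])<.075)&(np.hypot(a[...,0],a[...,1])>.058);q=X[m]
        A=np.c_[2*q[:,:2],np.ones(len(q))];s=np.linalg.lstsq(A,(q[:,:2]**2).sum(1),rcond=None)[0];print(' pail c',s[:2].round(4),np.sqrt(s[2]+s[0]**2+s[1]**2).round(4),len(q))
E
python3 -c "
from bar import *
bar()"
```

```text
clock: 32.1
tcp_pos: [0.5808, 0.318, 0.1396]
force: [0.6, -0.2, 0.2]
grip_width: -0.001
tcp pail x 0.0931 y -0.0021 z 0.1396 F [ 0.6 -0.2  0.2]
top bar px (np.int64(27), np.int64(68)) x 0.079 z 0.157 q~ 1.062
 pail c [0.4892 0.2975] 0.0641 184
scene bar px (np.int64(69), np.int64(35)) x 0.074 z 0.154 q~ 1.044
 pail c [0.4891 0.3001] 0.0661 694
```

```bash
python3 -m inch '[[[-0.18,0,-0.11],[0,0,0],1],[[-0.18,0,-0.11],[0,0,0],1],[[-0.18,0,-0.11],[0,0,0],1],[[-0.19,0,-0.11],[0,0,0],1],[[-0.21,0,-0.05],[0,0,0],1],[[-0.21,0,-0.05],[0,0,0],1],[[-0.21,0,-0.05],[0,0,0],1],[[-0.21,0,-0.05],[0,0,0],1],[[-0.14,0,0],[0,0,0],1],[[-0.14,0,0],[0,0,0],1],[[-0.14,0,0],[0,0,0],1],[[-0.14,0,0],[0,0,0],1],[[0,0,0],[0,0,0],1]]' | sed -n '1,2p;4,5p'
python3 -c "
from bar import *
bar()"
```

```text
clock: 33.5
tcp_pos: [0.4972, 0.2986, 0.1631]
force: [-0.4, 0.6, 0.7]
grip_width: -0.001
tcp pail x 0.0073 y -0.0026 z 0.1631 F [-0.4  0.6  0.7]
top bar px (np.int64(23), np.int64(40)) x -0.013 z 0.181 q~ 0.238
 pail c [0.4885 0.3013] 0.0663 172
scene bar px (np.int64(76), np.int64(43)) x -0.013 z 0.181 q~ 0.24
 pail c [0.4892 0.3   ] 0.0659 501
```

Tracking well. Now a slow push home, watching the force.

```bash
python3 -m inch '[[[-0.1,0,0.015],[0,0,0],1],[[-0.1,0,0.02],[0,0,0],1],[[-0.1,0,0.02],[0,0,0],1],[[-0.1,0,0.02],[0,0,0],1],[[0,0,0],[0,0,0],1]]' | sed -n '1,2p;4p'
python3 -m inch '[[[-0.08,0,0.025],[0,0,0],1],[[-0.08,0,0.025],[0,0,0],1],[[0,0,0],[0,0,0],1]]' | sed -n '1,2p;4p'
python3 -m inch '[[[-0.05,0,0.015],[0,0,0],1],[[-0.05,0,0.015],[0,0,0],1],[[0,0,0],[0,0,0],1]]' | sed -n '1,2p;4p'
python3 -c "
from bar import *
bar()"
```

```text
clock: 34.1
tcp_pos: [0.4817, 0.2952, 0.1602]
force: [0.2, 0.2, 0.5]
clock: 34.4
tcp_pos: [0.4757, 0.2938, 0.1581]
force: [0.7, 0.5, -0.2]
clock: 34.7
tcp_pos: [0.472, 0.293, 0.1571]
force: [0.1, -0.3, 0.6]
tcp pail x -0.0185 y -0.0026 z 0.1571 F [ 0.1 -0.3  0.6]
top bar px (np.int64(26), np.int64(45)) x -0.038 z 0.176 q~ 0.019
 pail c [0.488  0.3013] 0.0662 188
scene bar px (np.int64(69), np.int64(9)) x -0.039 z 0.176 q~ 0.014
 pail c [0.489  0.3005] 0.0656 474
```

```bash
for i in 1 ; do python3 -m inch '[[[-0.05,0,0.015],[0,0,0],1],[[0,0,0],[0,0,0],1],[[0,0,0],[0,0,0],1]]' | sed -n '2p;4p'; done
python3 -m inch '[[[-0.04,0,0.01],[0,0,0],1],[[0,0,0],[0,0,0],1],[[0,0,0],[0,0,0],1]]' | sed -n '2p;4p'
python3 -c "
from bar import *
bar()"
```

```text
tcp_pos: [0.4702, 0.2926, 0.1565]
force: [-0.4, 0.7, -0.1]
tcp_pos: [0.4689, 0.2923, 0.1561]
force: [0.9, 0.2, -0.5]
tcp pail x -0.0217 y -0.0026 z 0.1561 F [ 0.9  0.2 -0.5]
top bar px (np.int64(24), np.int64(46)) x -0.041 z 0.175 q~ -0.009
 pail c [0.4887 0.2998] 0.0652 190
scene bar px (np.int64(64), np.int64(7)) x -0.041 z 0.175 q~ -0.012
 pail c [0.489  0.3005] 0.0656 470
```

```bash
python3 -m inch '[[[-0.04,0,0.01],[0,0,0],1],[[0,0,0],[0,0,0],1],[[0,0,0],[0,0,0],1]]' | sed -n '2p;4p'
python3 -m inch '[[[-0.04,0,0.01],[0,0,0],1],[[0,0,0],[0,0,0],1],[[0,0,0],[0,0,0],1]]' | sed -n '2p;4p'
python3 -c "
from bar import *
bar()"
```

```text
tcp_pos: [0.4678, 0.2921, 0.1562]
force: [4.2, -0.1, 0.3]
tcp_pos: [0.4662, 0.2917, 0.1562]
force: [3.5, 0.3, 2.6]
tcp pail x -0.0245 y -0.0025 z 0.1562 F [3.5 0.3 2.6]
top bar px (np.int64(20), np.int64(47)) x -0.043 z 0.175 q~ -0.026
 pail c [0.4873 0.2999] 0.0655 189
scene bar px (np.int64(65), np.int64(3)) x -0.044 z 0.175 q~ -0.03
 pail c [0.4878 0.3004] 0.0655 487
```

The handle is at its stop: 4 N of contact, and the pail just began to slide by about 1 mm. Backing off and checking.

```bash
python3 -m inch '[[[0.1,0,0],[0,0,0],1],[[0.3,0,0],[0,0,0],1],[[0.5,0,0],[0,0,0],1],[[0.6,0,0],[0,0,0],1],[[0.6,0,0],[0,0,0],1],[[0.4,0,-0.5],[0,0,0],1],[[0,0,-0.8],[0,0,0],1],[[0,0.8,-0.8],[0,0,0],1],[[0,0.8,-0.5],[0,0,0],1],[[0,0.8,0],[0,0,0],1],[[0,0.8,0],[0,0,0],1],[[0,0.8,0],[0,0,0],1],[[0,0.8,0],[0,0,0],1],[[0,0.5,0],[0,0,0],1],[[0,0,0],[0,0,0],1],[[0,0,0],[0,0,0],1]]' | sed -n '1,2p;4p'
python3 - <<'E'
from bar import *
from nuts import nuts,nutsS
bar();nuts('t20.png');nutsS('s20.png')
a=cv2.imread('pics/t20.png')[140:300,95:300];b=cv2.imread('pics/t20.png')[190:300,370:440];s=cv2.imread('pics/s20.png')[250:410,170:310]
h=480;f=lambda i,k:cv2.resize(i,(int(i.shape[1]*k),int(i.shape[0]*k)))
c=np.zeros((480,790,3),np.uint8);A=f(a,1.9);S=f(s,2.8);B=f(b,1.55)
c[:A.shape[0],:A.shape[1]]=A;c[:S.shape[0],395:395+S.shape[1]]=S[:480];c[310:310+B.shape[0],:B.shape[1]]=B
cv2.imwrite('pics/c20.png',cv2.convertScaleAbs(c,alpha=1.5))
E
```

```text
clock: 37.8
tcp_pos: [0.61, 0.1064, 0.2568]
force: [0.2, 0.0, 0.1]
tcp pail x 0.0751 y -0.2149 z 0.2568 F [0.2 0.  0.1]
top bar px (np.int64(41), np.int64(38)) x -0.041 z 0.176 q~ -0.008
 pail c [0.4883 0.3015] 0.0653 261
scene bar px (np.int64(55), np.int64(37)) x -0.041 z 0.175 q~ -0.009
 pail c [0.4891 0.2997] 0.0659 621
nut [142. 243.] 47 [0.508 0.333 0.046]
nut [162. 241.] 27 [0.517 0.283 0.03 ]
nut [151. 249.] 43 [0.498 0.312 0.03 ]
nut [259. 253.] 38 [0.479 0.019 0.03 ]
nut [259. 264.] 36 [0.447 0.02  0.03 ]
nut [273. 274.] 27 [ 0.421 -0.02   0.03 ]
scene nut [503.   2.] 39 [ 0.364 -1.551  0.019] from pail axis 1.855
scene nut [344. 263.] 63 [ 0.421 -0.011  0.028] from pail axis 0.318
scene nut [317. 263.] 35 [0.479 0.023 0.03 ] from pail axis 0.277
scene nut [329. 268.] 34 [0.446 0.021 0.031] from pail axis 0.282
scene nut [245. 346.] 107 [0.52  0.285 0.03 ] from pail axis 0.033
scene nut [240. 367.] 232 [0.503 0.328 0.038] from pail axis 0.031
```

View pics/c20.png

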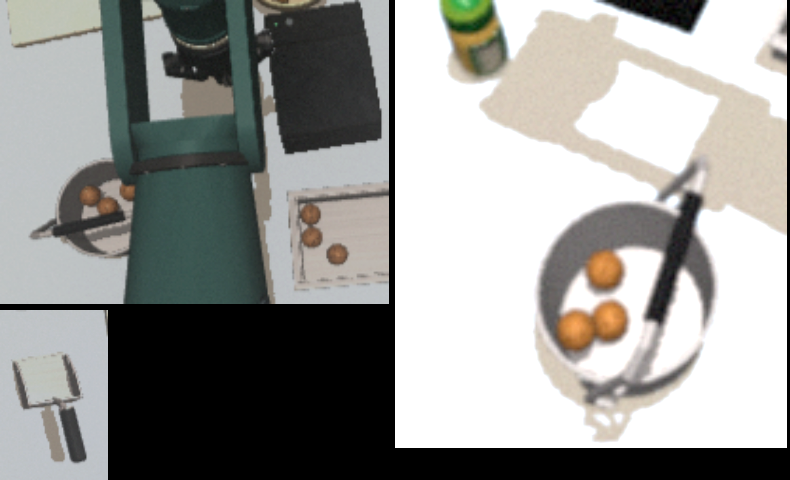

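The picture shows three nuts in the pail, with the handle home across it. The other three nuts are in the pan, and the scoop stands flat on the counter. Handing in.

```bash
python3 -c "
from workcell import hand_in
print(hand_in())"
```

```text
the job is handed in; nothing more can be done
None
```

The job is handed in, though hand-in returned no verdict: by the cameras, three walnuts are in the pail and three still in the pan, the handle is at its home stop (about 0 rad), and the scoop stands flat on the counter, with about 38 s of the 72 s used.

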